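# Park the PCR plates on their cooling blocks

### The arm

A 6-joint arm with a two-finger parallel gripper is mounted at the origin on the work surface. World frame = base frame: x ahead of the robot, y to its left, z up, the work surface at z = 0. Lengths are in m, angles in rad, forces in N, time in s.
With the tool pointing down it reaches from about 0.25 to 0.725 m from the base axis. Payload 4 kg.
Tool frame: the origin (TCP) lies at the very end of the fingers, on their centre line; the grasp point (between the pads) lies 19 mm behind it; z points along the fingers, y is the line along which they close (so a half turn about z gives the same grasp; the last joint's range is limited). The gripper opens to 85 mm and grips with 20 to 120 N. Pads are 22 mm wide; open, the fingers measure 114 mm over their backs; the gripper's body (76 mm by 85 mm) begins 54 mm behind the grasp point. The pads swing forward as they close: fully open they stand 13 mm farther back than shut.
Start: joints at [1.261, 0.241, 0.005, 1.335, 0, 1.571], TCP at [0.152, 0.476, 0.231] pointing down, gripper open.
Joint ranges: [-2.72, 2.72], [-1.05, 1.87], [-1.09, 1.28], [-1.99, 2.15], [-1.42, 1.44], [-3.14, 3.14]. Speed limits (rad/s): [2.79, 2.79, 3.14, 3.14, 3.14, 3.14].

### API

Orientations are given as a unit quaternion [x, y, z, w].
In Python, from workcell import bot gives the robot as it stands.
- The arm moves only by the tool carry_out, never from a script. Its argument "increments" is one flat list of numbers, 5 for each row, row after row: the finger opening in cm, from 0 to 8.54, then the shift along the tool's x, y, z in cm, then the turn about the tool's z in rad. A call has exactly 5 rows; each row shifts and turns the commanded pose from where the row before left it, along the tool's axes as they then stand; what a row does not reach is not made up. A row lasts 1/8 s, in which the tool goes at most 62.5 mm and 10.7 degrees, less where a joint would pass 70% of its speed; a pose out of reach is approached as far as the arm can. A call with a gripper value outside its range is refused whole. The fingers move at their own pace and stop on an object; the grip force is fixed at half the most. Time passes only in rows, so rows that do not move let the fingers close, or fill a call up. It gives the time, the measured TCP pose, the force, the opening and the grip force at its end, in the units of the state.
- bot.get_obs(): the state, without advancing time (a new reading comes with each control period).
- bot.camera(name): name is "side" or "top" or "wrist"; returns a dict with "pixels" (384x512x3 uint8, blue, green, red), "range_z" (384x512 float32, m along the optical axis (not along the pixel's ray), 0 where there is no reading), "mtx" (3x3 intrinsics, pixels), "D" ([k1, k2, p1, p2, k3] as OpenCV has them; the pictures are not rectified), "eye" and "attitude" of the camera in the world. Camera axes: x right, y down, z forward; pixel columns grow to the right and rows downward; lengths in m; the calibration is good to about 2 mm. A picture is of the moment at which its call begins.
- bot.job_done(): hands the job in; it is judged then, once.
Trained networks look in a picture, given as the dict that the camera call returned (one of the last four; its "shot" number tells which), for a name from the list of things; names that differ only in an ending like _2 or _b are one class to them, and where a whole thing is asked for, a point or a joint stands for the part that bears it (a point fixed in the world has none). Each returns a list of dicts, best first, with "p" (0 to 1); they miss things now and then, are a little off and sometimes report something else, mostly with a low value. They report only what shows in the picture. A call takes as long as a camera call. They do not tell look-alikes from the thing itself.
- bot.find_in(picture, name): "xyz" ([x, y, z] in m, in the coordinates of the camera as it stood for that picture, good to about 4 mm: the middle of the surface that is visible of it).
- bot.regions_of(picture, name): "mask" (384x512 bool, what is visible of it).
- bot.place_of(picture, name): "xyz" ([x, y, z] in m, in the coordinates of the camera as it stood for that picture, good to about 4 mm: a listed point, or the origin of a listed thing).
The state is a dict: "clock": time; "joint_pos": joint angles; "joint_vel": joint speeds; "tau": joint torques, N m; "eef_pos": TCP position; "tool_rot": TCP orientation; "ft_force": force on the tool from outside, world axes, zero at the start; "ft_torque": the same for the moment, N m; "grip_width": finger opening in m; "grasp_force": force on a finger pad.
Only numpy, scipy, OpenCV 4.12 (cv2) and the standard library are available. Lean on these libraries where they do the work, as an engineer would, in place of code of your own. Each camera call takes 0.05 s, during which the arm holds its last target. There are 200 camera calls.

### The job

The PCR plates must stay cold while the gel runs: set the blue plate on the cooling block with the blue base and the orange plate on the one with the orange base, chamfered corners matched so that each skirt drops fully down over the block, then close each plate with the lid of its own colour, seated the same way round. The plates are filled, so keep them level, and leave the white spare plate, the flask and the gel comb where they are.

Things in the scene. Friction and masses are not known exactly. Their poses are not given: they have to be found in the camera images.
- blue_block: Fixed cooling block: bare aluminium, 48 dark holes on top, 82 mm (x) by 64 (y), 30 high, in a blue base 100 by 82, 10 high; corners of the -x end chamfered 12 mm. At 24 mm a 4 mm ledge round a raised deck (74 by 56). A plate's skirt fits over it with 2 mm play, -x end over -x end: fully down its origin is 24 mm above the block's; reversed it sits askew. Origin: centre of underside, z up.
- orange_block: Fixed cooling block: bare aluminium, 48 dark holes on top, 82 mm (x) by 64 (y), 30 high, in a orange base 100 by 82, 10 high; corners of the -x end chamfered 12 mm. At 24 mm a 4 mm ledge round a raised deck (74 by 56). A plate's skirt fits over it with 2 mm play, -x end over -x end: fully down its origin is 24 mm above the block's; reversed it sits askew. Origin: centre of underside, z up.
- blue_plate: Loose 48-well plate, blue frame, white wells on top, 60 g; starts upright. 82 mm (x) by 64 (y), 20 high; both corners of its -x end chamfered 12 mm. Skirt 0-14 mm, hollow (78 by 60, 11 deep); above it a 4 mm ledge round a 6 mm raised, rimmed deck (74 by 56, same chamfers). Grip across y by the skirt, fingertips 4 mm above the underside, 10 N. Origin: centre of underside, z up.
- orange_plate: Loose 48-well plate, orange frame, white wells on top, 60 g; starts upright. 82 mm (x) by 64 (y), 20 high; both corners of its -x end chamfered 12 mm. Skirt 0-14 mm, hollow (78 by 60, 11 deep); above it a 4 mm ledge round a 6 mm raised, rimmed deck (74 by 56, same chamfers). Grip across y by the skirt, fingertips 4 mm above the underside, 10 N. Origin: centre of underside, z up.
- blue_lid: Loose blue plastic lid, smooth top, 35 g; starts right way up. Outline as the plates (82 by 64 mm, -x corners chamfered), 12 high, hollow below (78 by 60, 10 deep). Fits over a plate's deck with 2 mm play and rests on its ledge, chamfers matched: origin then 14 mm above the plate's. Grip as a plate. Origin: centre of underside, z up.
- orange_lid: Loose orange plastic lid, smooth top, 35 g; starts right way up. Outline as the plates (82 by 64 mm, -x corners chamfered), 12 high, hollow below (78 by 60, 10 deep). Fits over a plate's deck with 2 mm play and rests on its ledge, chamfers matched: origin then 14 mm above the plate's. Grip as a plate. Origin: centre of underside, z up.
- spare_plate: Unused PCR plate with a white frame, same shape and size as the other plates (82 by 64 by 20 mm), loose. To be left alone. Origin: centre of the underside, z up.
- flask: Empty conical glass flask standing at the left of the work, 82 mm wide at the foot, 115 mm high, loose. To be left alone. Origin: centre of the underside, z up.
- comb: Dark purple gel comb lying flat at the right of the work, 40 by 80 mm, 5 mm thick, loose; its teeth point to its +x. To be left alone. Origin: middle of its underside, z up.
There are look-alikes about, which are no part of the job. What is shaped like the orange_lid but green or turquoise is not meant.

How it is judged:
At the end, for the whole second after the job is handed in: Each plate sits on the block of its colour and each lid on the plate of its colour: centres within 5 mm of each other seen from above, turned within 7 degrees, height within 2 mm of fully seated (24 mm plate over block, 14 mm lid over plate), level within about 3 degrees, released and at rest (horizontal distance between blue_plate and blue_block below 0.005 m and z of blue_plate in the frame of blue_block between 0.022 and 0.026 m and angle between the x axis of blue_plate and the x axis of blue_block, either way round below 0.12 rad and angle between each of blue_plate, blue_lid, orange_plate, orange_lid's own z axis and vertical below 0.05 rad and linear speed of each of blue_plate, blue_lid, orange_plate, orange_lid below 0.01 m/s and angular speed of each of blue_plate, blue_lid, orange_plate, orange_lid below 0.1 rad/s and horizontal distance between blue_lid and blue_plate below 0.005 m and z of blue_lid in the frame of blue_plate between 0.012 and 0.016 m and angle between the x axis of blue_lid and the x axis of blue_plate, either way round below 0.12 rad and horizontal distance between orange_plate and orange_block below 0.005 m and z of orange_plate in the frame of orange_block between 0.022 and 0.026 m and angle between the x axis of orange_plate and the x axis of orange_block, either way round below 0.12 rad and horizontal distance between orange_lid and orange_plate below 0.005 m and z of orange_lid in the frame of orange_plate between 0.012 and 0.016 m and angle between the x axis of orange_lid and the x axis of orange_plate, either way round below 0.12 rad); the robot touches nothing.
It fails at once if the blue plate is tipped by more than 25 degrees (angle between blue_plate's own z axis and vertical above 0.44 rad).
It fails at once if the orange plate is tipped by more than 25 degrees (angle between orange_plate's own z axis and vertical above 0.44 rad).
It fails at once if the white spare plate is pushed more than 20 mm from its place or tipped over (distance of spare_plate from where it was at the start of the episode above 0.02 m or angle between spare_plate's own z axis and vertical above 0.35 rad).
It fails at once if the glass flask is pushed more than 20 mm from its place or tipped over (distance of flask from where it was at the start of the episode above 0.02 m or angle between flask's own z axis and vertical above 0.35 rad).
It fails at once if the gel comb is pushed more than 20 mm from its place or tipped over (distance of comb from where it was at the start of the episode above 0.02 m or angle between comb's own z axis and vertical above 0.35 rad).
It also fails if it takes over 102 s, if anything falls off the work surface, if the arm or the gripper's body presses on something with over 40 N, if the wrist force passes 120 N, or if a joint passes its speed limit or range.

## Working session

There is one attempt and no reset: what is moved stays moved. The work goes in short steps, Python scripts to look and compute and a tool call to move; the robot and the scene stay as the last step left them, time stands still between calls to the robot, and variables do not carry over. Pictures are saved under pics/ and viewed, at most 14 in all, crops included, and the job is handed in when it is done.

Besides the shell and the picture viewer there is one more tool, called after "Call:" in YAML: its name, and indented under it one key for each argument. carry_out: Moves the arm, as the interface text tells. Its arguments: {"type":"object","properties":{"increments":{"type":"array","items":{"type":"number"}}},"required":["increments"]}

```bash
mkdir -p pics
cat > h.py <<'E'
import numpy as np, cv2
from scipy.spatial.transform import Rotation as R
from workcell import bot
def cloud(p):
    z=p["range_z"]; h,w=z.shape
    uv=np.stack(np.meshgrid(np.arange(w),np.arange(h)),-1).reshape(-1,1,2).astype(np.float64)
    n=cv2.undistortPoints(uv,np.array(p["mtx"]),np.array(p["D"])).reshape(h,w,2)
    c=np.dstack([n*z[...,None],z])
    return c@rot(p).T+np.array(p["eye"])
def rot(p):
    a=np.array(p["attitude"]); return a if a.shape==(3,3) else R.from_quat(a).as_matrix()
def world(p,x): return rot(p)@np.array(x)+np.array(p["eye"])
E
python3 - <<'E'
from h import *
o=bot.get_obs(); print(o["eef_pos"],o["tool_rot"],o["clock"])
t=bot.camera("top"); s=bot.camera("side")
print(t["eye"],t["attitude"],s["eye"])
cv2.imwrite("pics/top.png",t["pixels"]); cv2.imwrite("pics/side.png",s["pixels"])
for n in ["blue_block","orange_block","blue_plate","orange_plate","blue_lid","orange_lid","spare_plate","flask","comb"]:
    for d in bot.place_of(t,n): print(n,round(d["p"],2),world(t,d["xyz"]).round(3))
E
```

```text
[0.15223853 0.47559681 0.23042899] [ 1.54276670e-01  9.88027145e-01 -1.02311171e-03 -1.53842371e-04] 0.0
[0.47550898 0.00479888 1.14782133] [ 0.71164892 -0.69981968  0.04714771 -0.039816  ] [0.46626151 1.03808302 0.61750287]
blue_block 0.94 [ 0.642 -0.287 -0.   ]
orange_block 0.65 [ 0.444 -0.273 -0.001]
blue_plate 0.65 [ 0.451  0.256 -0.   ]
orange_plate 0.56 [0.46  0.038 0.001]
blue_lid 0.57 [0.63  0.076 0.001]
orange_lid 0.93 [ 0.637  0.295 -0.   ]
orange_lid 0.78 [0.768 0.175 0.006]
orange_lid 0.74 [ 0.773  0.33  -0.003]
orange_lid 0.64 [0.692 0.434 0.002]
spare_plate 0.62 [ 0.623 -0.083 -0.002]
flask 0.87 [0.501 0.483 0.004]
comb 0.68 [ 0.421 -0.469 -0.   ]
comb 0.57 [0.505 0.484 0.001]
```

View pics/top.png

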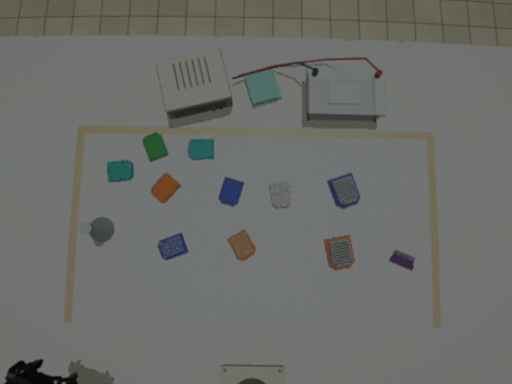

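View pics/side.png

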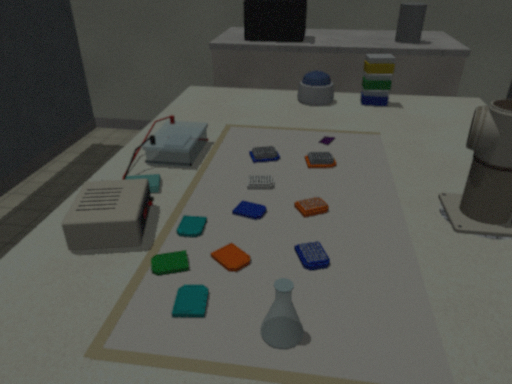

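```bash
cat >> h.py <<'E'
from scipy.optimize import minimize
def tmpl(x,y,a,L=82,W=64,c=12):
    l,w=L/2,W/2
    P=np.array([[l,-w],[l,w],[-l+c,w],[-l,w-c],[-l,-w+c],[-l+c,-w]])
    k,s=np.cos(a),np.sin(a)
    return (P@np.array([[k,s],[-s,k]])+[x,y]).astype(np.float32)
def fit(p,c,xy,zlo,zhi=.06,r=.062,L=82,W=64):
    """chamfered outline fitted to the hull of the points above zlo near xy -> x,y (m), yaw, IoU, z of top; second best yaw"""
    q=c.reshape(-1,3)[(p["range_z"]>0).ravel()]
    q=q[(np.hypot(*(q[:,:2]-xy).T)<r)&(q[:,2]>zlo)&(q[:,2]<zhi)]
    m=np.zeros((300,300),np.uint8); 
    o=np.array(xy)*1000
    h=cv2.convexHull(((q[:,:2]*1000)-o).astype(np.float32)); A=cv2.contourArea(h); ctr=h[:,0].mean(0)
    def f(v):
        t=tmpl(*v[:2],v[2],L,W); i=cv2.intersectConvexConvex(h,t.reshape(-1,1,2))[0]
        return -i/(A+cv2.contourArea(t)-i)
    rs=[minimize(f,[*ctr,a],method="Nelder-Mead",options=dict(initial_simplex=np.array([[*ctr,a],[ctr[0]+5,ctr[1],a],[ctr[0],ctr[1]+5,a],[*ctr,a+.2]]))) for a in np.arange(-3,3.1,.4)]
    rs.sort(key=lambda s:s.fun); b=rs[0]; w=lambda a:(a+np.pi)%(2*np.pi)-np.pi
    alt=[s for s in rs if abs(w(s.x[2]-b.x[2]))>.3]
    return (np.round([*((b.x[:2]+o)/1000),w(b.x[2]),-b.fun,np.median(q[:,2]),len(q)],4), np.round([w(alt[0].x[2]),-alt[0].fun],3) if alt else None)
E
python3 - <<'E'
from h import *
t=bot.camera("top"); c=cloud(t)
print("table z",np.median(c[200:230,150:350,2]))
for n,xy,z in [("bb",(.642,-.287),.018),("ob",(.444,-.273),.018),("bp",(.451,.256),.007),("op",(.46,.038),.007),("bl",(.63,.076),.006),("ol",(.637,.295),.006),("sp",(.623,-.083),.007)]:
    print(n,*fit(t,c,xy,z))
im=t["pixels"]
tiles=[cv2.resize(im[v-22:v+22,u-22:u+22],(196,196),interpolation=cv2.INTER_CUBIC) for u,v in [(344,190),(340,252),(173,246),(242,245),(231,191),(165,187),(280,194),(202,149)]]
cv2.imwrite("pics/m.png",np.vstack([np.hstack(tiles[:4]),np.hstack(tiles[4:])]))
E
```

```text
table z 0.00012390053560362713
bb [ 6.389e-01 -2.878e-01  3.373e-01  9.649e-01  2.880e-02  5.070e+02] [-2.811  0.919]
ob [ 4.422e-01 -2.698e-01  1.739e-01  9.677e-01  2.850e-02  5.250e+02] [-2.991  0.924]
bp [ 4.5320e-01  2.5630e-01 -1.1984e+00  9.7480e-01  1.8700e-02  5.3100e+02] [1.943 0.946]
op [4.611e-01 3.700e-02 5.138e-01 9.304e-01 1.920e-02 5.320e+02] [-2.615  0.893]
bl [ 6.307e-01  7.710e-02 -2.710e-01  9.751e-01  1.150e-02  5.000e+02] [2.886 0.931]
ol [ 6.395e-01  2.899e-01 -6.951e-01  9.617e-01  1.160e-02  5.050e+02] [2.452 0.918]
sp [ 6.254e-01 -8.300e-02  1.551e-01  9.760e-01  1.890e-02  5.090e+02] [-2.992  0.941]
```

View pics/m.png

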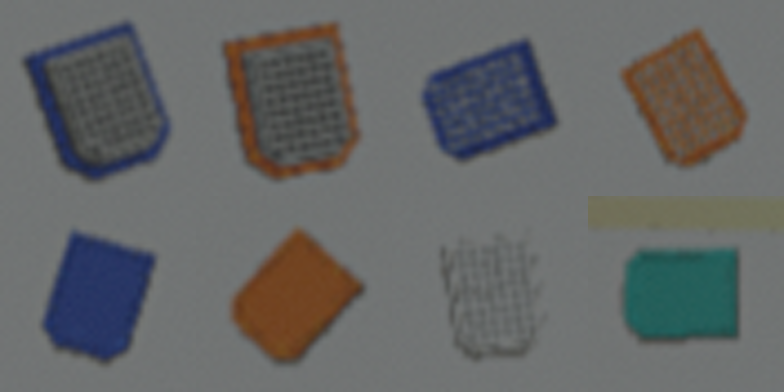

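```bash
cat >> h.py <<'E'
def pose():
    o=bot.get_obs(); M=R.from_quat(o["tool_rot"]).as_matrix()
    return np.array(o["eef_pos"]),np.arctan2(M[1,0],M[0,0]),o
def plan(x,y,z,psi,grip=8.5,step=6.0):
    """rows for carry_out, from measured pose to the target, equal world steps"""
    p,a,o=pose(); d=np.array([x,y,z])-p; t=(psi-a+np.pi)%(2*np.pi)-np.pi
    n=max(1,int(np.ceil(max(np.linalg.norm(d)*100/step,abs(t)/.18)))); n=5*int(np.ceil(n/5))
    print("from",p.round(4),round(a,4),"clock",round(o["clock"],2),"rows",n)
    out=[]
    for i in range(n):
        b=a+t*i/n; k,s=np.cos(b),np.sin(b)
        v=d/n*100
        out.append([grip,round(k*v[0]+s*v[1],2),round(s*v[0]-k*v[1],2),round(-v[2],2),round(-t/n,4)])
    for i in range(0,n,5): print(str(sum(out[i:i+5],[])).replace(" ",""))
E
python3 - <<'E'
from h import *
w=bot.camera("wrist"); p,a,o=pose(); M=R.from_quat(o["tool_rot"]).as_matrix()
print("cam in tool",M.T@(np.array(w["eye"])-p),"axis in tool",M.T@rot(w)[:,2],w["mtx"][0])
plan(.442,-.27,.23,.174+np.pi)
E
```

```text
cam in tool [ 0.06890854 -0.00073202 -0.14213031] axis in tool [-2.70566551e-01  2.99829532e-06  9.62701273e-01] [279.08404394   0.         255.62512079]
from [0.1524 0.4762 0.2313] 2.8318 clock 0.65 rows 15
[8.5,np.float64(-3.36),np.float64(-4.15),np.float64(0.01),np.float64(-0.0323),8.5,np.float64(-3.22),np.float64(-4.26),np.float64(0.01),np.float64(-0.0323),8.5,np.float64(-3.08),np.float64(-4.36),np.float64(0.01),np.float64(-0.0323),8.5,np.float64(-2.94),np.float64(-4.45),np.float64(0.01),np.float64(-0.0323),8.5,np.float64(-2.79),np.float64(-4.55),np.float64(0.01),np.float64(-0.0323)]
[8.5,np.float64(-2.65),np.float64(-4.63),np.float64(0.01),np.float64(-0.0323),8.5,np.float64(-2.49),np.float64(-4.72),np.float64(0.01),np.float64(-0.0323),8.5,np.float64(-2.34),np.float64(-4.8),np.float64(0.01),np.float64(-0.0323),8.5,np.float64(-2.19),np.float64(-4.87),np.float64(0.01),np.float64(-0.0323),8.5,np.float64(-2.03),np.float64(-4.94),np.float64(0.01),np.float64(-0.0323)]
[8.5,np.float64(-1.87),np.float64(-5.0),np.float64(0.01),np.float64(-0.0323),8.5,np.float64(-1.7),np.float64(-5.06),np.float64(0.01),np.float64(-0.0323),8.5,np.float64(-1.54),np.float64(-5.11),np.float64(0.01),np.float64(-0.0323),8.5,np.float64(-1.38),np.float64(-5.16),np.float64(0.01),np.float64(-0.0323),8.5,np.float64(-1.21),np.float64(-5.2),np.float64(0.01),np.float64(-0.0323)]
```

Call:
carry_out:
  increments: [8.5, -3.36, -4.15, 0.5, -0.0323, 8.5, -3.22, -4.26, 0.5, -0.0323, 8.5, -3.08, -4.36, 0.5, -0.0323, 8.5, -2.94, -4.45, 0.5, -0.0323, 8.5, -2.79, -4.55, 0.5, -0.0323]

```text
clock: 1.27
eef_pos: [0.2494, 0.226, 0.2064]
tool_rot: [0.073, 0.997, 0.0, 0.001]
ft_force: [0.9, -0.7, 0.5]
grip_width: 0.0851
grasp_force: 0.0
```

Call:
carry_out:
  increments: [8.5, -2.65, -4.63, 0.5, -0.0323, 8.5, -2.49, -4.72, 0.5, -0.0323, 8.5, -2.34, -4.8, 0.5, -0.0323, 8.5, -2.19, -4.87, 0.5, -0.0323, 8.5, -2.03, -4.94, 0.5, -0.0323]

```text
clock: 1.9
eef_pos: [0.3463, -0.0232, 0.1816]
tool_rot: [-0.007, 1.0, 0.0, 0.001]
ft_force: [1.4, 0.4, 0.7]
grip_width: 0.0851
grasp_force: 0.0
```

Call:
carry_out:
  increments: [8.5, -1.87, -5.0, 0.5, -0.0323, 8.5, -1.7, -5.06, 0.5, -0.0323, 8.5, -1.54, -5.11, 0.5, -0.0323, 8.5, -1.38, -5.16, 0.5, -0.0323, 8.5, -1.21, -5.2, 0.5, -0.0323]

```text
clock: 2.52
eef_pos: [0.4429, -0.2721, 0.1562]
tool_rot: [-0.088, 0.996, -0.0, 0.0]
ft_force: [1.3, 0.7, 0.5]
grip_width: 0.0852
grasp_force: 0.0
```

```bash
sed -i 's/str(sum(out\[i:i+5\],\[\]))/str([float(q) for q in sum(out[i:i+5],[])])/' h.py
python3 - <<'E'
from h import *
w=bot.camera("wrist"); c=cloud(w); print(np.array(bot.get_obs()["joint_vel"]).round(3))
for z in (.015,.02,.026): print(z,*fit(w,c,(.443,-.27),z,L=82 if z<.024 else 74,W=64 if z<.024 else 56))
cv2.imwrite("pics/w1.png",w["pixels"])
plan(.639,-.288,.15,.337+np.pi)
E
```

```text
[ 0.051 -0.066 -0.093  0.011  0.032  0.145]
0.015 [ 4.411e-01 -2.700e-01  1.899e-01  9.909e-01  2.950e-02  4.841e+03] [-2.953  0.942]
0.02 [ 4.412e-01 -2.700e-01  1.915e-01  9.902e-01  2.950e-02  4.823e+03] [-2.953  0.942]
0.026 [ 4.409e-01 -2.699e-01  1.910e-01  9.831e-01  2.970e-02  3.936e+03] [-2.952  0.941]
from [ 0.4453 -0.2781  0.1551] -2.9693 clock 2.58 rows 5
[8.5,-3.78,-0.86,0.1,-0.0329,8.5,-3.75,-0.98,0.1,-0.0329,8.5,-3.72,-1.11,0.1,-0.0329,8.5,-3.68,-1.23,0.1,-0.0329,8.5,-3.64,-1.35,0.1,-0.0329]
```

View pics/w1.png

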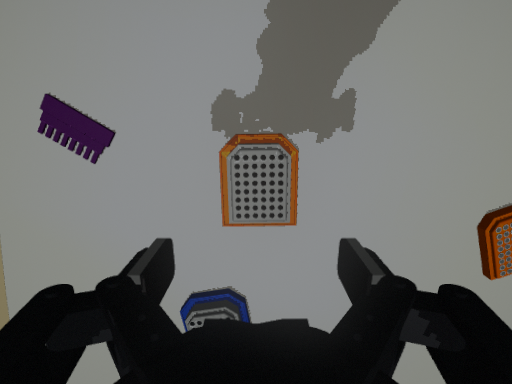

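Call:
carry_out:
  increments: [8.5, -4.72, -1.0, 0.1, -0.041, 8.5, -4.68, -1.2, 0.1, -0.041, 8.5, -4.63, -1.4, 0.1, -0.041, 8.5, -4.6, -1.55, 0.1, -0.041, 8.5, 0, 0, 0, 0]

```text
clock: 3.2
eef_pos: [0.6381, -0.2756, 0.1492]
tool_rot: [-0.17, 0.985, 0.001, -0.001]
ft_force: [-0.0, 0.3, -1.0]
grip_width: 0.0851
grasp_force: 0.0
```

Run:
```python
from h import *
w=bot.camera("wrist"); c=cloud(w); print(np.array(bot.get_obs()["joint_vel"]).round(3))
for z in (.015,.02): print(z,*fit(w,c,(.639,-.288),z))
print(*fit(w,c,(.441,-.27),.02))
plan(.453,.256,.15,-1.198+np.pi)
```

```text
[-0.02  -0.059 -0.057  0.002 -0.006 -0.001]
0.015 [ 6.370e-01 -2.877e-01  3.414e-01  9.940e-01  2.950e-02  5.129e+03] [-2.798  0.943]
0.02 [ 6.373e-01 -2.877e-01  3.447e-01  9.921e-01  2.950e-02  5.078e+03] [-2.799  0.943]
[ 4.7190e-01 -2.6040e-01 -1.1997e+00  3.0530e-01  2.9000e-02  2.2970e+03] [2.225 0.305]
from [ 0.6362 -0.2759  0.1501] -2.8019 clock 3.25 rows 10
[8.5,-0.05,5.63,0.0,0.1538,8.5,0.82,5.57,0.0,0.1538,8.5,1.66,5.38,0.0,0.1538,8.5,2.46,5.06,0.0,0.1538,8.5,3.21,4.62,0.0,0.1538]
[8.5,3.88,4.07,0.0,0.1538,8.5,4.46,3.43,0.0,0.1538,8.5,4.93,2.71,0.0,0.1538,8.5,5.29,1.92,0.0,0.1538,8.5,5.52,1.09,0.0,0.1538]
```

Call:
carry_out:
  increments: [8.5, -0.05, 5.63, 0.0, 0.1538, 8.5, 0.82, 5.57, 0.0, 0.1538, 8.5, 1.66, 5.38, 0.0, 0.1538, 8.5, 2.46, 5.06, 0.0, 0.1538, 8.5, 3.21, 4.62, 0.0, 0.1538]

```text
clock: 3.88
eef_pos: [0.5422, -0.0095, 0.1533]
tool_rot: [0.217, 0.976, 0.0, 0.0]
ft_force: [0.2, -0.2, 0.1]
grip_width: 0.0852
grasp_force: 0.0
```

Call:
carry_out:
  increments: [8.5, 3.88, 4.07, 0.0, 0.1538, 8.5, 4.46, 3.43, 0.0, 0.1538, 8.5, 4.93, 2.71, 0.0, 0.1538, 8.5, 5.29, 1.92, 0.0, 0.1538, 8.5, 5.52, 1.09, 0.0, 0.1538]

```text
clock: 4.5
eef_pos: [0.4513, 0.2559, 0.1533]
tool_rot: [0.567, 0.824, 0.0, 0.0]
ft_force: [0.5, -0.3, 0.2]
grip_width: 0.0853
grasp_force: 0.0
```

Call:
carry_out:
  increments: [8.5, 0, 0, 0, 0, 8.5, 0, 0, 0, 0, 8.5, 0, 0, 0, 0, 8.5, 0, 0, 0, 0, 8.5, 0, 0, 0, 0]

```text
clock: 5.12
eef_pos: [0.4535, 0.2547, 0.1523]
tool_rot: [0.565, 0.825, -0.0, 0.0]
ft_force: [0.6, -0.4, 0.3]
grip_width: 0.0852
grasp_force: 0.0
```

Run:
```python
from h import *
w=bot.camera("wrist"); c=cloud(w)
f=fit(w,c,(.453,.256),.007); print(*f)
x,y,a=f[0][:3]
plan(x,y,.05,a+np.pi); plan(x,y,.004,a+np.pi)
```

```text
[ 4.5140e-01  2.5620e-01 -1.1976e+00  9.9200e-01  1.9700e-02  4.6530e+03] [1.944 0.941]
from [0.4534 0.2549 0.1523] 1.941 clock 5.17 rows 5
[8.5,0.04,-0.03,2.05,-0.0006,8.5,0.04,-0.03,2.05,-0.0006,8.5,0.04,-0.03,2.05,-0.0006,8.5,0.04,-0.03,2.05,-0.0006,8.5,0.04,-0.03,2.05,-0.0006]
from [0.4534 0.2549 0.1523] 1.941 clock 5.17 rows 5
[8.5,0.04,-0.03,2.97,-0.0006,8.5,0.04,-0.03,2.97,-0.0006,8.5,0.04,-0.03,2.97,-0.0006,8.5,0.04,-0.03,2.97,-0.0006,8.5,0.04,-0.03,2.97,-0.0006]
```

Run:
```python
from h import *
w=bot.camera("wrist"); c=cloud(w).reshape(-1,3)[(w["range_z"]>0).ravel()]
p,a,o=pose(); M=R.from_quat(o["tool_rot"]).as_matrix(); q=(c-p)@M
for s in (1,-1):
    m=q[(q[:,1]*s>.035)&(q[:,1]*s<.07)&(abs(q[:,0])<.03)&(q[:,2]<.03)]
    print(np.percentile(m[:,2],[50,95,99,100]).round(4),np.percentile(m[:,0],[1,99]).round(3),np.percentile(m[:,1],[1,99]).round(3))
```

```text
[-0.0685 -0.0276 -0.0178 -0.0121] [-0.011  0.016] [0.036 0.069]
[-0.0685 -0.027  -0.0174 -0.012 ] [-0.011  0.017] [-0.069 -0.036]
```

Call:
carry_out:
  increments: [8.5, 0.04, -0.04, 2.7, 0, 8.5, 0.04, -0.04, 2.7, 0, 8.5, 0.04, -0.04, 2.7, 0, 8.5, 0.04, -0.04, 2.7, 0, 8.5, 0.04, -0.04, 2.7, 0]

```text
clock: 5.85
eef_pos: [0.4506, 0.2567, 0.0164]
tool_rot: [0.564, 0.825, 0.0, 0.0]
ft_force: [-0.0, -0.1, -0.3]
grip_width: 0.0853
grasp_force: 0.0
```

Call:
carry_out:
  increments: [8.5, 0.0, 0, 1.9, 0, 8.5, 0, 0, 0, 0, 5.0, 0, 0, 0, 0, 5.0, 0, 0, 0, 0, 5.0, 0, 0, 0, 0]

```text
clock: 6.48
eef_pos: [0.4518, 0.2574, -0.0002]
tool_rot: [0.564, 0.826, 0.001, 0.001]
ft_force: [0.9, -0.7, 5.4]
grip_width: 0.062
grasp_force: 65.8
```

Call:
carry_out:
  increments: [5.0, 0, 0, 0, 0, 5.0, 0, 0, 0, 0, 5.0, 0, 0, -1, 0, 5.0, 0, 0, -3, 0, 5.0, 0, 0, -3, 0]

```text
clock: 7.1
eef_pos: [0.4499, 0.2564, 0.0691]
tool_rot: [0.564, 0.826, -0.001, -0.0]
ft_force: [0.7, 0.9, 0.1]
grip_width: 0.0622
grasp_force: 65.5
```

Run:
```python
from h import *
w=bot.camera("wrist"); cv2.imwrite("pics/w2.png",w["pixels"]); print(bot.get_obs()["grasp_force"])
plan(.6372,-.2877,.072,.343+np.pi,5.0)
```

```text
65.60353875160217
from [0.4525 0.2579 0.0734] 1.9423 clock 7.15 rows 10
[5.0,-5.75,-0.26,0.01,-0.1542,5.0,-5.65,-1.14,0.01,-0.1542,5.0,-5.4,-1.99,0.01,-0.1542,5.0,-5.03,-2.8,0.01,-0.1542,5.0,-4.54,-3.54,0.01,-0.1542]
[5.0,-3.95,-4.2,0.01,-0.1542,5.0,-3.25,-4.75,0.01,-0.1542,5.0,-2.49,-5.2,0.01,-0.1542,5.0,-1.66,-5.52,0.01,-0.1542,5.0,-0.79,-5.71,0.01,-0.1542]
```

View pics/w2.png

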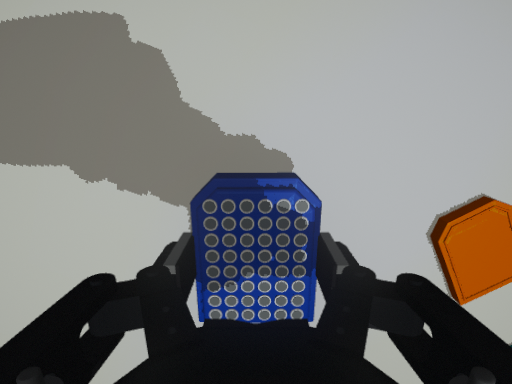

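Call:
carry_out:
  increments: [5.0, -5.75, -0.26, 0.0, -0.1542, 5.0, -5.65, -1.14, 0.0, -0.1542, 5.0, -5.4, -1.99, 0.0, -0.1542, 5.0, -5.03, -2.8, 0.0, -0.1542, 5.0, -4.54, -3.54, 0.0, -0.1542]

```text
clock: 7.78
eef_pos: [0.543, -0.0177, 0.0685]
tool_rot: [0.21, 0.978, 0.0, 0.0]
ft_force: [0.2, -0.1, 0.2]
grip_width: 0.0621
grasp_force: 65.6
```

Call:
carry_out:
  increments: [5.0, -3.95, -4.2, 0.0, -0.1542, 5.0, -3.25, -4.75, 0.0, -0.1542, 5.0, -2.49, -5.2, 0.0, -0.1542, 5.0, -1.66, -5.52, 0.0, -0.1542, 5.0, -0.79, -5.71, 0.0, -0.1542]

```text
clock: 8.4
eef_pos: [0.6353, -0.2906, 0.0683]
tool_rot: [-0.173, 0.985, 0.0, -0.0]
ft_force: [1.2, 0.8, -0.8]
grip_width: 0.062
grasp_force: 65.6
```

Call:
carry_out:
  increments: [5.0, 0, 0, 0, 0, 5.0, 0, 0, 0, 0, 5.0, 0, 0, 0, 0, 5.0, 0, 0, 0, 0, 5.0, 0, 0, 0, 0]

```text
clock: 9.02
eef_pos: [0.6353, -0.288, 0.0688]
tool_rot: [-0.171, 0.985, -0.0, 0.0]
ft_force: [0.6, -0.0, 0.5]
grip_width: 0.0621
grasp_force: 65.6
```

Run:
```python
from h import *
w=bot.camera("wrist"); c=cloud(w); p,a,o=pose(); M=R.from_quat(o["tool_rot"]).as_matrix()
print(o["grip_width"], o["joint_vel"])
plan(.6363,-.288,.04,.343+np.pi,5.0)
# held plate: skirt ledge front edge in tool frame
q=(c.reshape(-1,3)[(w["range_z"]>0).ravel()]-p)@M
m=q[(abs(q[:,1])<.015)&(q[:,2]<.0)&(q[:,2]>-.025)]; print("front x",np.percentile(m[:,0],[98,99.5,100]).round(4), "top z",np.percentile(m[:,2],[2,50]).round(4))
```

```text
0.06204814476341829 [-0.00813827  0.0035464   0.0019346   0.00379462 -0.00094739  0.0004129 ]
from [ 0.6353 -0.2882  0.0687] -2.7979 clock 9.07 rows 5
[5.0,-0.02,-0.0,0.57,0.0001,5.0,-0.02,-0.0,0.57,0.0001,5.0,-0.02,-0.0,0.57,0.0001,5.0,-0.02,-0.0,0.57,0.0001,5.0,-0.02,-0.0,0.57,0.0001]
front x [0.041  0.0412 0.0414] top z [-0.0214 -0.02  ]
```

Call:
carry_out:
  increments: [5.0, -0.07, 0, 1.5, 0, 5.0, -0.06, 0, 1.5, 0, 5.0, 0, 0, 0.5, 0, 5.0, 0, 0, 0.4, 0, 5.0, 0, 0, 0.3, 0]

```text
clock: 9.7
eef_pos: [0.6365, -0.2886, 0.0262]
tool_rot: [-0.17, 0.985, -0.0, 0.0]
ft_force: [0.5, 0.2, -1.1]
grip_width: 0.062
grasp_force: 65.6
```

Call:
carry_out:
  increments: [5.0, 0, 0, 0.25, 0, 5.0, 0, 0, 0, 0, 5.0, 0, 0, 0, 0, 5.0, 0, 0, 0, 0, 5.0, 0, 0, 0, 0]

```text
clock: 10.32
eef_pos: [0.6365, -0.2885, 0.024]
tool_rot: [-0.171, 0.985, -0.0, 0.0]
ft_force: [0.5, -0.5, 0.6]
grip_width: 0.062
grasp_force: 65.7
```

Call:
carry_out:
  increments: [8.5, 0, 0, 0, 0, 8.5, 0, 0, 0, 0, 8.5, 0, 0, 0, 0, 8.5, 0, 0, -4, 0, 8.5, 0, 0, -4, 0]

```text
clock: 10.95
eef_pos: [0.6359, -0.2882, 0.1039]
tool_rot: [-0.171, 0.985, 0.001, -0.001]
ft_force: [0.4, -0.2, 0.8]
grip_width: 0.0849
grasp_force: 0.0
```

Call:
carry_out:
  increments: [8.5, 0, 0, -4, 0, 8.5, 0, 0, -1, 0, 8.5, 0, 0, 0, 0, 8.5, 0, 0, 0, 0, 8.5, 0, 0, 0, 0]

```text
clock: 11.58
eef_pos: [0.6354, -0.2881, 0.1516]
tool_rot: [-0.171, 0.985, 0.001, -0.001]
ft_force: [-0.2, -0.2, 0.1]
grip_width: 0.0851
grasp_force: 0.0
```

Run:
```python
from h import *
w=bot.camera("wrist"); c=cloud(w); cv2.imwrite("pics/w3.png",w["pixels"])
print(*fit(w,c,(.637,-.288),.028)); print(*fit(w,c,(.637,-.288),.04,L=74,W=56))
print(*fit(w,c,(.637,-.288),.015))
plan(.631,.077,.16,-.271+np.pi)
```

```text
[ 6.365e-01 -2.889e-01  3.476e-01  9.944e-01  4.370e-02  5.467e+03] [-2.795  0.943]
[ 6.363e-01 -2.890e-01  3.433e-01  9.777e-01  4.390e-02  4.412e+03] [-2.785  0.968]
[ 6.365e-01 -2.889e-01  3.476e-01  9.943e-01  4.370e-02  5.490e+03] [-2.795  0.943]
from [ 0.6356 -0.2881  0.1519] -2.7989 clock 11.62 rows 10
[8.5,-1.18,3.45,-0.08,0.0614,8.5,-0.97,3.52,-0.08,0.0614,8.5,-0.75,3.57,-0.08,0.0614,8.5,-0.53,3.61,-0.08,0.0614,8.5,-0.31,3.64,-0.08,0.0614]
[8.5,-0.08,3.65,-0.08,0.0614,8.5,0.14,3.65,-0.08,0.0614,8.5,0.36,3.63,-0.08,0.0614,8.5,0.58,3.6,-0.08,0.0614,8.5,0.8,3.56,-0.08,0.0614]
```

View pics/w3.png

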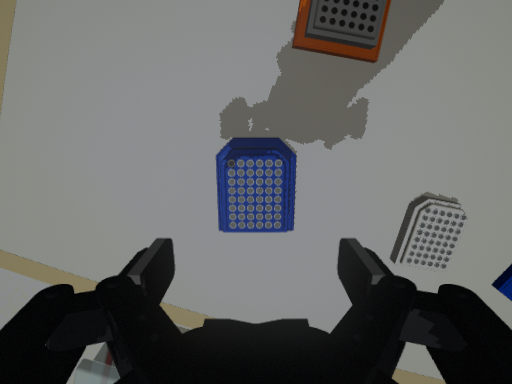

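Call:
carry_out:
  increments: [8.5, -1.18, 3.45, 0, 0.0614, 8.5, -0.97, 3.52, 0, 0.0614, 8.5, -0.75, 3.57, 0, 0.0614, 8.5, -0.53, 3.61, 0, 0.0614, 8.5, -0.31, 3.64, 0, 0.0614]

```text
clock: 12.25
eef_pos: [0.6336, -0.1048, 0.153]
tool_rot: [-0.017, 1.0, 0.0, -0.001]
ft_force: [0.4, 0.7, -0.3]
grip_width: 0.0852
grasp_force: 0.0
```

Call:
carry_out:
  increments: [8.5, -0.08, 3.65, 0, 0.0614, 8.5, 0.14, 3.65, 0, 0.0614, 8.5, 0.36, 3.63, 0, 0.0614, 8.5, 0.58, 3.6, 0, 0.0614, 8.5, 0.8, 3.56, 0, 0.0614]

```text
clock: 12.88
eef_pos: [0.6314, 0.0776, 0.1531]
tool_rot: [0.136, 0.991, -0.0, -0.001]
ft_force: [0.3, 0.2, 0.3]
grip_width: 0.0853
grasp_force: 0.0
```

Call:
carry_out:
  increments: [8.5, 0, 0, 0, 0, 8.5, 0, 0, 0, 0, 8.5, 0, 0, 0, 0, 8.5, 0, 0, 0, 0, 8.5, 0, 0, 0, 0]

```text
clock: 13.5
eef_pos: [0.6319, 0.0757, 0.1538]
tool_rot: [0.136, 0.991, 0.0, 0.0]
ft_force: [0.4, -0.1, 0.5]
grip_width: 0.0852
grasp_force: 0.0
```

Run:
```python
from h import *
w=bot.camera("wrist"); c=cloud(w)
f=fit(w,c,(.631,.077),.005); print(*f); x,y,a=f[0][:3]
plan(x,y,.017,a+np.pi)
```

```text
[ 6.286e-01  7.730e-02 -2.749e-01  9.891e-01  1.170e-02  4.537e+03] [2.867 0.942]
from [0.6319 0.0759 0.1538] 2.8695 clock 13.55 rows 5
[8.5,0.07,0.01,2.74,0.0006,8.5,0.07,0.01,2.74,0.0006,8.5,0.07,0.01,2.74,0.0006,8.5,0.07,0.01,2.74,0.0006,8.5,0.07,0.01,2.74,0.0006]
```

Call:
carry_out:
  increments: [8.5, 0.07, 0.01, 2.74, 0, 8.5, 0.07, 0.01, 2.74, 0, 8.5, 0.07, 0.01, 2.74, 0, 8.5, 0.07, 0.01, 2.74, 0, 8.5, 0.07, 0.01, 2.74, 0]

```text
clock: 14.18
eef_pos: [0.6287, 0.0777, 0.0161]
tool_rot: [0.135, 0.991, 0.0, 0.0]
ft_force: [0.3, -0.0, 0.3]
grip_width: 0.0851
grasp_force: 0.0
```

Call:
carry_out:
  increments: [8.5, 0.0, 0, 1.8, 0, 8.5, 0, 0, 0, 0, 8.5, 0, 0, 0, 0, 5.0, 0, 0, 0, 0, 5.0, 0, 0, 0, 0]

```text
clock: 14.8
eef_pos: [0.6302, 0.078, 0.0009]
tool_rot: [0.135, 0.991, 0.0, 0.002]
ft_force: [0.2, 0.9, 6.8]
grip_width: 0.0616
grasp_force: 65.9
```

Call:
carry_out:
  increments: [5.0, 0, 0, 0, 0, 5.0, 0, 0, 0, 0, 5.0, 0, 0, -3, 0, 5.0, 0, 0, -4, 0, 5.0, 0, 0, -1.5, 0]

```text
clock: 15.42
eef_pos: [0.6304, 0.078, 0.0868]
tool_rot: [0.135, 0.991, 0.001, 0.002]
ft_force: [-0.4, 0.4, -0.4]
grip_width: 0.0616
grasp_force: 65.3
```

Run:
```python
from h import *
plan(.6365,-.2889,.085,.3445+np.pi,5.0)
```

```text
from [0.6304 0.078  0.0868] 2.8703 clock 15.43 rows 10
[5.0,-1.04,-3.52,0.02,-0.0616,5.0,-0.82,-3.58,0.02,-0.0616,5.0,-0.6,-3.62,0.02,-0.0616,5.0,-0.38,-3.65,0.02,-0.0616,5.0,-0.15,-3.67,0.02,-0.0616]
[5.0,0.07,-3.67,0.02,-0.0616,5.0,0.3,-3.66,0.02,-0.0616,5.0,0.52,-3.63,0.02,-0.0616,5.0,0.75,-3.59,0.02,-0.0616,5.0,0.97,-3.54,0.02,-0.0616]
```

Call:
carry_out:
  increments: [5.0, -1.04, -3.52, 0, -0.0616, 5.0, -0.82, -3.58, 0, -0.0616, 5.0, -0.6, -3.62, 0, -0.0616, 5.0, -0.38, -3.65, 0, -0.0616, 5.0, -0.15, -3.67, 0, -0.0616]

```text
clock: 16.05
eef_pos: [0.6309, -0.1067, 0.0828]
tool_rot: [-0.019, 1.0, 0.0, -0.001]
ft_force: [0.2, -0.3, 0.4]
grip_width: 0.0618
grasp_force: 65.3
```

Call:
carry_out:
  increments: [5.0, 0.07, -3.67, 0, -0.0616, 5.0, 0.3, -3.66, 0, -0.0616, 5.0, 0.52, -3.63, 0, -0.0616, 5.0, 0.75, -3.59, 0, -0.0616, 5.0, 0.97, -3.54, 0, -0.0616]

```text
clock: 16.68
eef_pos: [0.634, -0.2901, 0.0826]
tool_rot: [-0.173, 0.985, 0.0, -0.001]
ft_force: [-0.2, 0.3, -1.1]
grip_width: 0.062
grasp_force: 65.3
```

Call:
carry_out:
  increments: [5.0, 0, 0, 0, 0, 5.0, 0, 0, 0, 0, 5.0, 0, 0, 0, 0, 5.0, 0, 0, 0, 0, 5.0, 0, 0, 0, 0]

```text
clock: 17.3
eef_pos: [0.6349, -0.2883, 0.084]
tool_rot: [-0.172, 0.985, -0.0, 0.0]
ft_force: [0.0, 0.1, -0.1]
grip_width: 0.0618
grasp_force: 65.3
```

```bash
cat >> h.py <<'E'
def held():
    w=bot.camera("wrist"); c=cloud(w); p,a,o=pose(); M=R.from_quat(o["tool_rot"]).as_matrix()
    q=(c.reshape(-1,3)[(w["range_z"]>0).ravel()]-p)@M
    m=q[(abs(q[:,1])<.015)&(q[:,2]<-.004)&(q[:,2]>-.03)]; print("front x",np.percentile(m[:,0],[98,99.5,100]).round(4), "top z",np.percentile(m[:,2],[2,50]).round(4))
    for y in (-.015,.015):
        b=m[abs(m[:,1]-y)<.005]; print("front at y",y,np.percentile(b[:,0],99.5).round(4))
    return w
E
python3 - <<'E'
from h import *
cv2.imwrite("pics/w4.png",held()["pixels"])
plan(.6365,-.2889,.055,.3445+np.pi,5.0)
E
```

```text
front x [0.0419 0.0421 0.0423] top z [-0.012  -0.0107]
front at y -0.015 0.0422
front at y 0.015 0.0421
from [ 0.6348 -0.2886  0.084 ] -2.7961 clock 17.35 rows 5
[5.0,-0.03,-0.02,0.58,0.0002,5.0,-0.03,-0.02,0.58,0.0002,5.0,-0.03,-0.02,0.58,0.0002,5.0,-0.03,-0.02,0.58,0.0002,5.0,-0.03,-0.02,0.58,0.0002]
```

View pics/w4.png

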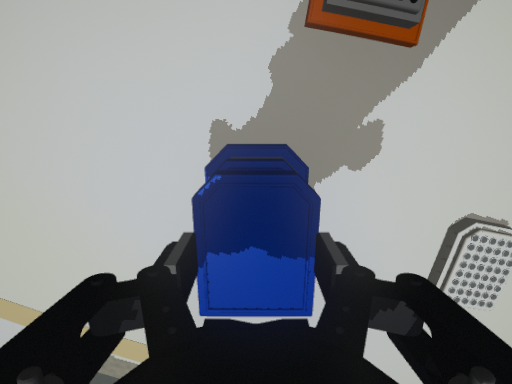

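Call:
carry_out:
  increments: [5.0, -0.13, -0.03, 1.2, 0, 5.0, -0.12, -0.03, 1.0, 0, 5.0, 0, 0, 0.8, 0, 5.0, 0, 0, 0.6, 0, 5.0, 0, 0, 0.4, 0]

```text
clock: 17.98
eef_pos: [0.637, -0.2888, 0.0432]
tool_rot: [-0.171, 0.985, 0.0, -0.0]
ft_force: [-0.3, 0.0, -0.6]
grip_width: 0.0614
grasp_force: 65.3
```

Call:
carry_out:
  increments: [5.0, 0, 0, 0.4, 0, 5.0, 0, 0, 0.15, 0, 5.0, 0, 0, 0, 0, 5.0, 0, 0, 0, 0, 5.0, 0, 0, 0, 0]

```text
clock: 18.6
eef_pos: [0.6373, -0.289, 0.0389]
tool_rot: [-0.171, 0.985, -0.0, 0.0]
ft_force: [-1.6, 0.1, 4.4]
grip_width: 0.0617
grasp_force: 65.8
```

Contact with light force at the expected height; release, rise, and check.

Call:
carry_out:
  increments: [8.5, 0, 0, 0, 0, 8.5, 0, 0, 0, 0, 8.5, 0, 0, 0, 0, 8.5, 0, 0, -4, 0, 8.5, 0, 0, -4, 0]

```text
clock: 19.23
eef_pos: [0.6367, -0.2886, 0.1181]
tool_rot: [-0.172, 0.985, 0.001, -0.001]
ft_force: [0.9, 0.4, 0.5]
grip_width: 0.085
grasp_force: 0.0
```

Call:
carry_out:
  increments: [8.5, 0, 0, -3.5, 0, 8.5, 0, 0, 0, 0, 8.5, 0, 0, 0, 0, 8.5, 0, 0, 0, 0, 8.5, 0, 0, 0, 0]

```text
clock: 19.85
eef_pos: [0.6365, -0.2886, 0.1516]
tool_rot: [-0.171, 0.985, 0.001, -0.001]
ft_force: [-0.4, 0.7, -0.3]
grip_width: 0.0849
grasp_force: 0.0
```

Run:
```python
from h import *
w=bot.camera("wrist"); c=cloud(w); cv2.imwrite("pics/w5.png",w["pixels"])
print(*fit(w,c,(.637,-.288),.045)); print(*fit(w,c,(.637,-.288),.015))
q=c.reshape(-1,3); q=q[np.hypot(*(q[:,:2]-[.637,-.288]).T)<.025]; A=np.c_[q[:,:2]-[.637,-.288],np.ones(len(q))]
print("tilt,z",np.linalg.lstsq(A,q[:,2],rcond=None)[0].round(4))
plan(.461,.037,.15,.514+np.pi)
```

```text
[ 6.366e-01 -2.897e-01  3.422e-01  9.918e-01  4.970e-02  5.960e+03] [-2.798  0.942]
[ 6.364e-01 -2.895e-01  3.364e-01  9.846e-01  4.970e-02  6.063e+03] [-2.802  0.937]
tilt,z [-5.5961 -2.2178  0.1315]
from [ 0.6367 -0.2886  0.1519] -2.7969 clock 19.9 rows 10
[8.5,0.55,3.66,0.02,-0.0169,8.5,0.49,3.67,0.02,-0.0169,8.5,0.43,3.67,0.02,-0.0169,8.5,0.37,3.68,0.02,-0.0169,8.5,0.3,3.69,0.02,-0.0169]
[8.5,0.24,3.69,0.02,-0.0169,8.5,0.18,3.7,0.02,-0.0169,8.5,0.12,3.7,0.02,-0.0169,8.5,0.05,3.7,0.02,-0.0169,8.5,-0.01,3.7,0.02,-0.0169]
```

View pics/w5.png

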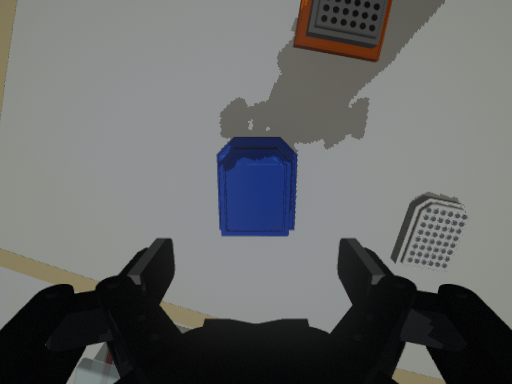

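Call:
carry_out:
  increments: [8.5, 0.55, 3.66, 0, -0.0169, 8.5, 0.49, 3.67, 0, -0.0169, 8.5, 0.43, 3.67, 0, -0.0169, 8.5, 0.37, 3.68, 0, -0.0169, 8.5, 0.3, 3.69, 0, -0.0169]

```text
clock: 20.52
eef_pos: [0.5486, -0.125, 0.153]
tool_rot: [-0.213, 0.977, 0.0, -0.0]
ft_force: [0.3, 0.5, -0.0]
grip_width: 0.0851
grasp_force: 0.0
```

Call:
carry_out:
  increments: [8.5, 0.24, 3.69, 0, -0.0169, 8.5, 0.18, 3.7, 0, -0.0169, 8.5, 0.12, 3.7, 0, -0.0169, 8.5, 0.05, 3.7, 0, -0.0169, 8.5, 0, 3.7, 0, -0.0169]

```text
clock: 21.15
eef_pos: [0.4608, 0.0378, 0.1532]
tool_rot: [-0.254, 0.967, 0.0, 0.0]
ft_force: [0.6, 0.1, 0.0]
grip_width: 0.0851
grasp_force: 0.0
```

Call:
carry_out:
  increments: [8.5, 0, 0, 0, 0, 8.5, 0, 0, 0, 0, 8.5, 0, 0, 0, 0, 8.5, 0, 0, 0, 0, 8.5, 0, 0, 0, 0]

```text
clock: 21.78
eef_pos: [0.4617, 0.0363, 0.1532]
tool_rot: [-0.254, 0.967, -0.0, -0.0]
ft_force: [1.0, 0.3, 0.3]
grip_width: 0.0851
grasp_force: 0.0
```

Run:
```python
from h import *
w=bot.camera("wrist"); c=cloud(w)
f=fit(w,c,(.461,.037),.007); print(*f); x,y,a=f[0][:3]
plan(x,y,.017,a+np.pi)
```

```text
[4.599e-01 3.710e-02 5.257e-01 9.902e-01 1.970e-02 4.601e+03] [-2.613  0.942]
from [0.4616 0.0364 0.1532] -2.6287 clock 21.82 rows 5
[8.5,0.02,0.03,2.72,-0.0026,8.5,0.02,0.03,2.72,-0.0026,8.5,0.02,0.03,2.72,-0.0026,8.5,0.02,0.03,2.72,-0.0026,8.5,0.02,0.03,2.72,-0.0026]
```

Call:
carry_out:
  increments: [8.5, 0.02, 0.03, 2.72, -0.0026, 8.5, 0.02, 0.03, 2.72, -0.0026, 8.5, 0.02, 0.03, 2.72, -0.0026, 8.5, 0.02, 0.03, 2.72, -0.0026, 8.5, 0.02, 0.03, 2.72, -0.0026]

```text
clock: 22.45
eef_pos: [0.4601, 0.0375, 0.0165]
tool_rot: [-0.26, 0.966, -0.0, 0.0]
ft_force: [0.6, -0.5, -0.3]
grip_width: 0.085
grasp_force: 0.0
```

Call:
carry_out:
  increments: [8.5, 0.0, 0, 1.6, 0, 8.5, 0, 0, 0, 0, 8.5, 0, 0, 0, 0, 5.0, 0, 0, 0, 0, 5.0, 0, 0, 0, 0]

```text
clock: 23.08
eef_pos: [0.4609, 0.0377, 0.0028]
tool_rot: [-0.26, 0.966, -0.0, 0.001]
ft_force: [-2.5, -0.6, 7.1]
grip_width: 0.0617
grasp_force: 64.1
```

Call:
carry_out:
  increments: [5.0, 0, 0, 0, 0, 5.0, 0, 0, 0, 0, 5.0, 0, 0, -1.5, 0, 5.0, 0, 0, -3, 0, 5.0, 0, 0, -2.5, 0]

```text
clock: 23.7
eef_pos: [0.4602, 0.0377, 0.0727]
tool_rot: [-0.26, 0.966, -0.0, 0.001]
ft_force: [0.1, 0.2, 0.3]
grip_width: 0.0616
grasp_force: 65.9
```

Run:
```python
from h import *
plan(.4411,-.2700,.07,.1905+np.pi,5.0)
```

```text
from [0.4602 0.0377 0.0727] -2.6149 clock 23.7 rows 10
[5.0,1.71,-2.56,0.03,0.0336,5.0,1.62,-2.62,0.03,0.0336,5.0,1.54,-2.67,0.03,0.0336,5.0,1.44,-2.72,0.03,0.0336,5.0,1.35,-2.77,0.03,0.0336]
[5.0,1.26,-2.81,0.03,0.0336,5.0,1.16,-2.85,0.03,0.0336,5.0,1.07,-2.89,0.03,0.0336,5.0,0.97,-2.93,0.03,0.0336,5.0,0.87,-2.96,0.03,0.0336]
```

Call:
carry_out:
  increments: [5.0, 1.71, -2.56, 0, 0.0336, 5.0, 1.62, -2.62, 0, 0.0336, 5.0, 1.54, -2.67, 0, 0.0336, 5.0, 1.44, -2.72, 0, 0.0336, 5.0, 1.35, -2.77, 0, 0.0336]

```text
clock: 24.32
eef_pos: [0.4505, -0.1171, 0.0719]
tool_rot: [-0.178, 0.984, -0.0, 0.0]
ft_force: [-0.1, 0.2, -0.4]
grip_width: 0.0618
grasp_force: 65.9
```

Call:
carry_out:
  increments: [5.0, 1.26, -2.81, 0, 0.0336, 5.0, 1.16, -2.85, 0, 0.0336, 5.0, 1.07, -2.89, 0, 0.0336, 5.0, 0.97, -2.93, 0, 0.0336, 5.0, 0.87, -2.96, 0, 0.0336]

```text
clock: 24.95
eef_pos: [0.4408, -0.271, 0.0718]
tool_rot: [-0.095, 0.996, -0.0, 0.0]
ft_force: [0.5, -0.3, 0.4]
grip_width: 0.0615
grasp_force: 65.9
```

Call:
carry_out:
  increments: [5.0, 0, 0, 0, 0, 5.0, 0, 0, 0, 0, 5.0, 0, 0, 0, 0, 5.0, 0, 0, 0, 0, 5.0, 0, 0, 0, 0]

```text
clock: 25.58
eef_pos: [0.441, -0.2694, 0.0714]
tool_rot: [-0.096, 0.995, -0.0, 0.0]
ft_force: [0.4, -0.6, -0.7]
grip_width: 0.0616
grasp_force: 65.9
```

Run:
```python
from h import *
held()
plan(.4411,-.2700,.027,.1905+np.pi,5.0)
```

```text
front x [0.0417 0.042  0.0422] top z [-0.0184 -0.0169]
front at y -0.015 0.042
front at y 0.015 0.0419
from [ 0.4409 -0.2695  0.0714] -2.9501 clock 25.62 rows 5
[5.0,-0.0,-0.01,0.89,0.0002,5.0,-0.0,-0.01,0.89,0.0002,5.0,-0.0,-0.01,0.89,0.0002,5.0,-0.0,-0.01,0.89,0.0002,5.0,-0.0,-0.01,0.89,0.0002]
```

Call:
carry_out:
  increments: [5.0, -0.04, -0.03, 1.5, 0, 5.0, -0.04, -0.02, 1.3, 0, 5.0, 0, 0, 0.6, 0, 5.0, 0, 0, 0.4, 0, 5.0, 0, 0, 0.3, 0]

```text
clock: 26.25
eef_pos: [0.4418, -0.2703, 0.0301]
tool_rot: [-0.095, 0.995, -0.0, 0.0]
ft_force: [0.4, 1.1, -1.0]
grip_width: 0.0616
grasp_force: 65.9
```

Call:
carry_out:
  increments: [5.0, 0, 0, 0.3, 0, 5.0, 0, 0, 0.08, 0, 5.0, 0, 0, 0, 0, 5.0, 0, 0, 0, 0, 5.0, 0, 0, 0, 0]

```text
clock: 26.88
eef_pos: [0.4418, -0.2703, 0.0269]
tool_rot: [-0.095, 0.995, -0.0, 0.0]
ft_force: [-1.4, 0.3, 3.9]
grip_width: 0.0618
grasp_force: 66.4
```

Call:
carry_out:
  increments: [8.5, 0, 0, 0, 0, 8.5, 0, 0, 0, 0, 8.5, 0, 0, 0, 0, 8.5, 0, 0, -4, 0, 8.5, 0, 0, -4, 0]

```text
clock: 27.5
eef_pos: [0.4412, -0.2699, 0.1067]
tool_rot: [-0.095, 0.995, 0.001, -0.001]
ft_force: [-0.1, 0.1, 0.9]
grip_width: 0.0851
grasp_force: 0.0
```

Call:
carry_out:
  increments: [8.5, 0, 0, -4.5, 0, 8.5, 0, 0, 0, 0, 8.5, 0, 0, 0, 0, 8.5, 0, 0, 0, 0, 8.5, 0, 0, 0, 0]

```text
clock: 28.12
eef_pos: [0.4409, -0.2698, 0.1502]
tool_rot: [-0.095, 0.995, 0.001, -0.001]
ft_force: [-0.1, 0.3, -0.0]
grip_width: 0.085
grasp_force: 0.0
```

Run:
```python
from h import *
w=bot.camera("wrist"); c=cloud(w)
print(*fit(w,c,(.441,-.27),.028)); print(*fit(w,c,(.441,-.27),.04,L=74,W=56))
plan(.6385,.290,.15,-.695+np.pi)
```

```text
[ 4.408e-01 -2.710e-01  1.921e-01  9.886e-01  4.370e-02  5.477e+03] [-2.952  0.941]
[ 4.410e-01 -2.711e-01  1.930e-01  9.875e-01  4.390e-02  4.495e+03] [-2.952  0.941]
from [ 0.4411 -0.2699  0.1504] -2.9509 clock 28.18 rows 10
[8.5,-3.0,5.12,0.0,0.0886,8.5,-2.53,5.37,0.0,0.0886,8.5,-2.05,5.57,0.0,0.0886,8.5,-1.55,5.73,0.0,0.0886,8.5,-1.04,5.85,0.0,0.0886]
[8.5,-0.51,5.91,0.0,0.0886,8.5,0.01,5.94,0.0,0.0886,8.5,0.54,5.91,0.0,0.0886,8.5,1.06,5.84,0.0,0.0886,8.5,1.57,5.73,0.0,0.0886]
```

Call:
carry_out:
  increments: [8.5, -3.0, 5.12, 0, 0.0886, 8.5, -2.53, 5.37, 0, 0.0886, 8.5, -2.05, 5.57, 0, 0.0886, 8.5, -1.55, 5.73, 0, 0.0886, 8.5, -1.04, 5.85, 0, 0.0886]

```text
clock: 28.8
eef_pos: [0.5407, 0.0115, 0.1511]
tool_rot: [0.127, 0.992, -0.0, -0.0]
ft_force: [-0.2, -0.2, -0.7]
grip_width: 0.0847
grasp_force: 0.0
```

Call:
carry_out:
  increments: [8.5, -0.51, 5.91, 0, 0.0886, 8.5, 0.01, 5.94, 0, 0.0886, 8.5, 0.54, 5.91, 0, 0.0886, 8.5, 1.06, 5.84, 0, 0.0886, 8.5, 1.57, 5.73, 0, 0.0886]

```text
clock: 29.42
eef_pos: [0.6394, 0.2914, 0.1508]
tool_rot: [0.342, 0.94, -0.0, -0.0]
ft_force: [1.2, -0.1, 0.6]
grip_width: 0.0851
grasp_force: 0.0
```

Call:
carry_out:
  increments: [8.5, 0, 0, 0, 0, 8.5, 0, 0, 0, 0, 8.5, 0, 0, 0, 0, 8.5, 0, 0, 0, 0, 8.5, 0, 0, 0, 0]

```text
clock: 30.05
eef_pos: [0.6393, 0.2887, 0.1523]
tool_rot: [0.341, 0.94, 0.0, 0.0]
ft_force: [0.5, 0.3, -0.7]
grip_width: 0.085
grasp_force: 0.0
```

Run:
```python
from h import *
w=bot.camera("wrist"); c=cloud(w); cv2.imwrite("pics/w6.png",w["pixels"])
f=fit(w,c,(.638,.29),.005); print(*f); x,y,a=f[0][:3]
plan(x,y,.017,a+np.pi)
```

```text
[ 6.375e-01  2.890e-01 -7.084e-01  9.889e-01  1.170e-02  4.555e+03] [2.433 0.941]
from [0.6393 0.2889 0.1522] 2.4452 clock 30.1 rows 5
[8.5,0.03,-0.02,2.7,0.0024,8.5,0.03,-0.02,2.7,0.0024,8.5,0.03,-0.02,2.7,0.0024,8.5,0.03,-0.02,2.7,0.0024,8.5,0.03,-0.02,2.7,0.0024]
```

View pics/w6.png

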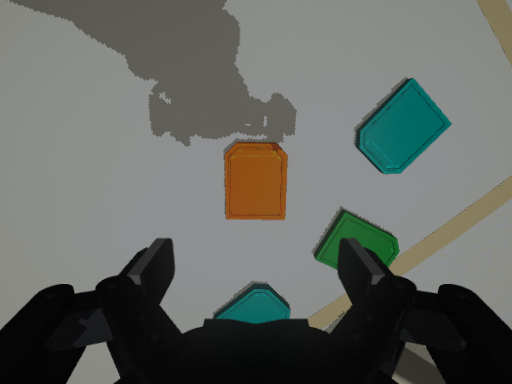

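Call:
carry_out:
  increments: [8.5, 0.03, -0.02, 2.7, 0.0024, 8.5, 0.03, -0.02, 2.7, 0.0024, 8.5, 0.03, -0.02, 2.7, 0.0024, 8.5, 0.03, -0.02, 2.7, 0.0024, 8.5, 0.03, -0.02, 2.7, 0.0024]

```text
clock: 30.72
eef_pos: [0.6374, 0.2896, 0.016]
tool_rot: [0.347, 0.938, 0.0, 0.0]
ft_force: [0.3, -0.3, -0.1]
grip_width: 0.0851
grasp_force: 0.0
```

Call:
carry_out:
  increments: [8.5, 0.0, 0, 1.7, 0, 8.5, 0, 0, 0, 0, 8.5, 0, 0, 0, 0, 5.0, 0, 0, 0, 0, 5.0, 0, 0, 0, 0]

```text
clock: 31.35
eef_pos: [0.6387, 0.2905, 0.0019]
tool_rot: [0.346, 0.938, 0.001, 0.001]
ft_force: [0.7, 0.4, 3.6]
grip_width: 0.0613
grasp_force: 65.5
```

Call:
carry_out:
  increments: [5.0, 0, 0, 0, 0, 5.0, 0, 0, 0, 0, 5.0, 0, 0, -3, 0, 5.0, 0, 0, -4, 0, 5.0, 0, 0, -1.5, 0]

```text
clock: 31.98
eef_pos: [0.6389, 0.2906, 0.0877]
tool_rot: [0.346, 0.938, 0.002, 0.002]
ft_force: [0.1, -0.0, 0.1]
grip_width: 0.0613
grasp_force: 65.2
```

Run:
```python
from h import *
plan(.4418,-.2703,.085,.1925+np.pi,5.0)
```

```text
from [0.6389 0.2906 0.0877] 2.4343 clock 31.98 rows 10
[5.0,-2.15,-5.54,0.03,-0.09,5.0,-1.64,-5.71,0.03,-0.09,5.0,-1.12,-5.84,0.03,-0.09,5.0,-0.59,-5.92,0.03,-0.09,5.0,-0.06,-5.95,0.03,-0.09]
[5.0,0.48,-5.93,0.03,-0.09,5.0,1.01,-5.86,0.03,-0.09,5.0,1.53,-5.74,0.03,-0.09,5.0,2.04,-5.58,0.03,-0.09,5.0,2.53,-5.38,0.03,-0.09]
```

Call:
carry_out:
  increments: [5.0, -2.15, -5.54, 0, -0.09, 5.0, -1.64, -5.71, 0, -0.09, 5.0, -1.12, -5.84, 0, -0.09, 5.0, -0.59, -5.92, 0, -0.09, 5.0, -0.06, -5.95, 0, -0.09]

```text
clock: 32.6
eef_pos: [0.5375, 0.0077, 0.0838]
tool_rot: [0.127, 0.992, -0.0, -0.0]
ft_force: [0.7, 0.5, -0.4]
grip_width: 0.0617
grasp_force: 65.3
```

Call:
carry_out:
  increments: [5.0, 0.48, -5.93, 0, -0.09, 5.0, 1.01, -5.86, 0, -0.09, 5.0, 1.53, -5.74, 0, -0.09, 5.0, 2.04, -5.58, 0, -0.09, 5.0, 2.53, -5.38, 0, -0.09]

```text
clock: 33.22
eef_pos: [0.4392, -0.2726, 0.084]
tool_rot: [-0.098, 0.995, 0.0, -0.0]
ft_force: [1.2, 0.7, 0.1]
grip_width: 0.0612
grasp_force: 65.3
```

Call:
carry_out:
  increments: [5.0, 0, 0, 0, 0, 5.0, 0, 0, 0, 0, 5.0, 0, 0, 0, 0, 5.0, 0, 0, 0, 0, 5.0, 0, 0, 0, 0]

```text
clock: 33.85
eef_pos: [0.4408, -0.2702, 0.0845]
tool_rot: [-0.097, 0.995, 0.0, 0.0]
ft_force: [-0.2, -0.3, -1.2]
grip_width: 0.0613
grasp_force: 65.3
```

Run:
```python
from h import *
held()
plan(.4418,-.2703,.04,.1925+np.pi,5.0)
```

```text
front x [0.0409 0.0413 0.0415] top z [-0.0111 -0.0098]
front at y -0.015 0.0413
front at y 0.015 0.0413
from [ 0.4407 -0.2704  0.0845] -2.9475 clock 33.9 rows 5
[5.0,-0.02,-0.0,0.89,0.0003,5.0,-0.02,-0.0,0.89,0.0003,5.0,-0.02,-0.0,0.89,0.0003,5.0,-0.02,-0.0,0.89,0.0003,5.0,-0.02,-0.0,0.89,0.0003]
```

Call:
carry_out:
  increments: [5.0, -0.04, 0, 1.2, 0, 5.0, 0, 0, 1.0, 0, 5.0, 0, 0, 0.8, 0, 5.0, 0, 0, 0.6, 0, 5.0, 0, 0, 0.4, 0]

```text
clock: 34.52
eef_pos: [0.4406, -0.271, 0.044]
tool_rot: [-0.096, 0.995, 0.0, -0.0]
ft_force: [-0.1, -0.1, -0.0]
grip_width: 0.0612
grasp_force: 65.3
```

Call:
carry_out:
  increments: [5.0, 0, 0, 0.4, 0, 5.0, 0, 0, 0.12, 0, 5.0, 0, 0, 0, 0, 5.0, 0, 0, 0, 0, 5.0, 0, 0, 0, 0]

```text
clock: 35.15
eef_pos: [0.4408, -0.2711, 0.0397]
tool_rot: [-0.096, 0.995, -0.0, 0.0]
ft_force: [-1.8, 1.9, 5.4]
grip_width: 0.0615
grasp_force: 66.0
```

Call:
carry_out:
  increments: [8.5, 0, 0, 0, 0, 8.5, 0, 0, 0, 0, 8.5, 0, 0, 0, 0, 8.5, 0, 0, -4, 0, 8.5, 0, 0, -4, 0]

```text
clock: 35.78
eef_pos: [0.4402, -0.2707, 0.1195]
tool_rot: [-0.096, 0.995, 0.001, -0.001]
ft_force: [0.8, -1.5, -0.0]
grip_width: 0.0849
grasp_force: 0.0
```

Call:
carry_out:
  increments: [8.5, 0, 0, -3.5, 0, 8.5, 0, 0, 0, 0, 8.5, 0, 0, 0, 0, 8.5, 0, 0, 0, 0, 8.5, 0, 0, 0, 0]

```text
clock: 36.4
eef_pos: [0.4401, -0.2706, 0.1531]
tool_rot: [-0.096, 0.995, 0.001, -0.001]
ft_force: [0.2, 0.3, 1.0]
grip_width: 0.0849
grasp_force: 0.0
```

Run:
```python
from h import *
w=bot.camera("wrist"); c=cloud(w); cv2.imwrite("pics/w7.png",w["pixels"])
for xy in ((.441,-.271),(.6366,-.2893)):
    print(*fit(w,c,xy,.045))
    q=c.reshape(-1,3); q=q[(np.hypot(*(q[:,:2]-xy).T)<.025)&(q[:,2]<.06)]; A=np.c_[q[:,:2]-xy,np.ones(len(q))]
    print("tilt,z",np.linalg.lstsq(A,q[:,2],rcond=None)[0].round(4))
```

```text
[ 4.409e-01 -2.717e-01  1.920e-01  9.907e-01  4.970e-02  5.874e+03] [-2.948  0.942]
tilt,z [-0.0004 -0.0005  0.0496]
[ 6.0390e-01 -3.0730e-01 -2.3921e+00  1.3100e-02  4.7700e-02  8.4000e+01] [1.117 0.013]
tilt,z [0. 0. 0.]
```

View pics/w7.png

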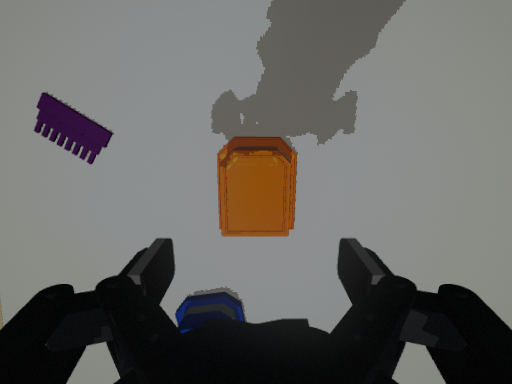

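The orange lid sits level and flush at (257,187), top at 49.6 mm. The blue stack read 49.7 mm when it was placed, so I'm handing in.

```bash
python3 -c "
from workcell import bot
print(bot.job_done())"
```

```text
the job is handed in; nothing more can be done
None
```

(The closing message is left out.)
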